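# Park the belt grinder's tension lever in its gate

### The job

Slacken the belt grinder so that a fresh belt can be put on: with a fingertip push the red knob of its tension lever rearwards along the slot in the yellow gate, against the spring, round the corner and sideways to the end of the notch, then let go, so that the spring holds the lever parked there. Only push the knob: do not pinch or force it, and leave the other things on the board and bench where they are.

Things in the scene. Friction and masses are not known exactly. Their poses are not given: they have to be found in the camera images.
- grinder: Small belt grinder, no belt on, on a wooden board 460 x 400 x 30 mm fixed to the bench. Origin on the bench under the machine; the board reaches 230 mm along +-x, 180 along +y, 220 along -y; z up; x points to its rear, where the blue motor stands (x 35 to 165, top of its black switch box 190 high); y to the side of the three wheels (at y 85 to 135). Its place and yaw change each time.
- knob (a point): Centre of the red ball knob (38 mm diameter) on the tension lever, 160 mm from the lever's pivot. In the grinder's frame (x, y, z mm): at the start -122, -30, 236; at the rear end of the slot's straight leg -18, -30, 236; parked at the end of the side notch -26, -77, 231. The highest wheel (top 230 mm up) and its arm stand 100 mm or more to its +y side; beside it nothing else stands above 190 mm.
- pivot (a point): The lever's fixed pivot, low in front of the motor, at x -70, y -30, z 85 mm in the grinder's frame. From it a steel stem 10 mm thick runs up through the slot to the knob; the lever tilts about it both along the slot (about the grinder's y) and sideways (about x).
- corner (a point): Middle of the slot's corner, on the top of the yellow gate plate (horizontal, 6 mm thick, top 168 mm above the bench, 110 mm long in x, from 55 mm on the pivot's -y side to the machine's frame). The L slot is 16 mm wide: a straight leg along x, 68 mm long, ends here at its rear; from here the notch runs along -y. The slot's edges really stop the stem.
- notch_end (a point): Middle of the blind end of the side notch, on the plate's top, 32 mm along the grinder's -y from the corner.
- tension (a joint): Lever tilt along the straight leg, rad: 0 at the start (leaning to the front), about 0.67 at the rear end, about 0.63 when parked. A spring drives it back: 5 N on the knob starts it, 8 N at the rear; let go in the straight leg it snaps back. Sideways the lever is free but for slight friction, so at the corner a fingertip that presses it rearwards can draw or nudge the knob sideways as well.
- lever (a joint): Sideways tilt of the lever, rad: 0 while the stem is in the straight leg (a few hundredths of play), growing towards the notch (the grinder's -y), about 0.30 at the end of the notch.
- scissors: Steel scissors with black handles lying on the grinder's board, 200 mm long; origin at the pivot screw, underside. Leave alone.
- oil: Amber oil bottle, 40 mm across, 100 mm tall, standing on the grinder's board; origin at the centre of its underside. Leave alone.
- stone: Two-coloured whetstone 200 x 65 x 26 mm lying on the bench; origin under its centre, x along its length. Leave alone.
- knife: Kitchen knife lying on the bench, 320 mm long, 18 mm high; origin near the middle, underside, x towards the point. Leave alone.
- bell: Brass hand bell with a wooden handle, 72 mm across, 120 mm tall, standing on the bench; origin at the centre of its underside. Leave alone.
- tin: Steel tin with a green band, 68 mm across, 75 mm tall; origin at the centre of its underside. Leave alone.
- mug: Blue mug, 80 mm across, 90 mm tall; origin at the centre of its underside. Leave alone.

How it is judged:
At the end, for the whole second after the job is handed in: The lever stands still by itself in the side notch: tilted 0.57 to 0.72 rad along the slot and 0.24 to 0.37 rad sideways (the stem within about 5 mm of the notch's end) (value of joint tension between 0.57 and 0.72 rad and value of joint lever between 0.24 and 0.37 rad and velocity of joint tension between -0.05 and 0.05 rad/s and velocity of joint lever between -0.05 and 0.05 rad/s); the robot touches nothing.
It fails at once if the knob was pinched or forced (more than 35 N between the fingers and the lever) (contact force between the fingers and lever above 35 N).
It fails at once if the lever was forced out of its slot (value of joint lever above 0.17 rad and value of joint tension below 0.48 rad).
It fails at once if another thing was moved more than 30 mm, lifted or carried (distance of any of oil, bell, tin, mug, scissors, stone, knife from where it was at the start of the episode above 0.03 m).
It fails at once if a standing thing was tipped (angle between any of oil, bell, tin, mug's own z axis and vertical above 0.5 rad).
It also fails if it takes over 35 s, if anything falls off the work surface, if the arm or the gripper's body presses on something with over 40 N, if the wrist force passes 120 N, or if a joint passes its speed limit or range.

### The arm

A 6-joint arm with a two-finger parallel gripper is mounted at the origin on the work surface. World frame = base frame: x ahead of the robot, y to its left, z up, the work surface at z = 0. Lengths are in m, angles in rad, forces in N, time in s.
With the tool pointing down it reaches from about 0.25 to 0.775 m from the base axis. Payload 4 kg.
Tool frame: the origin (TCP) lies midway between the tips of the shut fingers; the grasp point (between the pads) lies 19 mm behind it; z points along the fingers, x is the direction in which the jaws open and shut, and the axes are right-handed (so a half turn about z gives the same grasp; the last joint's range is limited). The gripper opens to 94 mm and grips with 3 to 60 N. Pads are 16 mm wide; open, the fingers measure 119 mm over their backs; the gripper's body (75 mm by 177 mm) begins 78 mm behind the grasp point.
Start: joints at [1.014, 0.087, 1.371, -0, 1.684, -0.103], TCP at [0.241, 0.494, 0.206] pointing down, gripper open.
Joint ranges: [-3.1, 3.1], [-0.76, 2.03], [0.27, 2.55], [-1.08, 4.22], [0.17, 2.65], [-2.57, 2.57]. Speed limits (rad/s): [2.79, 2.79, 3.14, 3.14, 3.14, 3.14].

### API

Orientations are given as a rotation vector (axis times angle).
In Python, from workcell import status, cams, arm gives the robot as it stands.
- The arm moves only by the tool carry_out, never from a script. Its argument "series" is a list of rows, each an object of numbers: "grip": the opening, from -1 (shut) to 1 (fully open); "x", "y", "z": the shift along the tool's x, y, z in cm; "twist": the turn about the tool's z in rad. A call has 1 to 10 rows; each row shifts and turns the pose as measured when the row begins, along the tool's axes as they then stand; what a row does not reach is not made up. A row lasts 1/8 s, in which the tool goes at most 62.5 mm and 10.7 degrees, less where a joint would pass 70% of its speed; a pose out of reach is approached as far as the arm can. A call is refused whole if a number of a shift passes 6.25 or a number of a turn 0.188, either way. A call with a gripper value outside its range is refused whole. The fingers move at their own pace and stop on an object; "newtons" is the grip in N (left out, the last holds). Time passes only in rows, so rows that do not move let the fingers close. It gives the time, the measured TCP pose, the force and the opening at its end, in the units of the state.
- status.observe(): the state, without advancing time (a new reading comes with each control period).
- cams.camera(name): name is "scene" or "top" or "wrist"; returns a dict with "frame" (480x640x3 uint8, red, green, blue), "camera_matrix" (3x3 intrinsics, pixels), "cam_to_world" (4x4, takes a point from camera to world coordinates). Camera axes: x right, y down, z forward; pixel columns grow to the right and rows downward; lengths in m; the calibration is good to about 2 mm. The wrist camera is an equidistant fisheye: a pixel r from the principal point sees the ray r / f radians off the axis. A picture is of the moment at which its call begins. There is no depth.
- arm.sign_off(): hands the job in, once; it reports no verdict.
Trained networks look in a picture, given as the dict that the camera call returned (one of the last four; its "shot" number tells which), for a name from the list of things; names that differ only in an ending like _2 or _b are one class to them, and where a whole thing is asked for, a point or a joint stands for the part that bears it (a point fixed in the world has none). Each returns a list of dicts, best first, with "score" (0 to 1); they miss things now and then, are a little off and sometimes report something else, mostly with a low value. They report only what shows in the picture. A call takes as long as a camera call.
- cams.trace(query, picture): "region" (480x640 bool, what is visible of it) and "bbox" ([left, top, right, bottom] in pixels, round what is visible of it).
The state is a dict: "t": time; "qpos": joint angles; "joint_velocities": joint speeds; "effort": joint torques, N m; "ee_pos": TCP position; "eef_rot": TCP orientation; "contact_force": force on the tool from outside, world axes, zero at the start; "ft_torque": the same for the moment, N m; "finger_gap": opening from 0.0 (shut) to 1.0 (fully open).
Only numpy, scipy, OpenCV 4.12 (cv2) and the standard library are available. Lean on these libraries where they do the work, as an engineer would, in place of code of your own. Each camera call takes 0.05 s, during which the arm holds its last target. There are 200 camera calls.

## Working session

There is one attempt and no reset: what is moved stays moved. The work goes in short steps, Python scripts to look and compute and a tool call to move; the robot and the scene stay as the last step left them, time stands still between calls to the robot, and variables do not carry over. Pictures are saved under pics/ and viewed, about 8 in all and at most 12, crops included, and the job is handed in when it is done.

Besides the shell and the picture viewer there is one more tool, called after "Emit:" as name([rows], argument=value, ...), one row to a line, values as JSON. carry_out: Moves the arm, as the interface text tells. Its arguments: {"type":"object","properties":{"series":{"type":"array"},"newtons":{"type":"number"}},"required":["series"]}

```bash
mkdir -p pics; ls
cat > h.py <<'E'
import numpy as np, cv2
from workcell import status, cams, arm
def ray(c,u,v):
    K=c["camera_matrix"];T=c["cam_to_world"]
    d=T[:3,:3]@np.linalg.solve(K,[u,v,1.]);return T[:3,3],d/np.linalg.norm(d)
def proj(c,P):
    T=np.linalg.inv(c["cam_to_world"]);p=(T[:3,:3]@np.asarray(P).T).T+T[:3,3];q=p@np.asarray(c["camera_matrix"]).T
    return q[...,:2]/q[...,2:]
E
python3 - <<'E'
from h import *
s=status.observe();print({k:np.round(v,3) for k,v in s.items()})
ims=[]
for n in("scene","top"):
    c=cams.camera(n);cv2.imwrite(f"pics/{n}0.png",c["frame"][...,::-1])
    print(n,np.round(c["cam_to_world"],3).tolist(),c["camera_matrix"][0,0])
    for q in("knob","corner","grinder","pivot","oil"):
        for r in cams.trace(q,c)[:2]:
            m=r["region"];v,u=np.nonzero(m);print(q,round(r["score"],2),np.round(r["bbox"],1),u.mean().round(1),v.mean().round(1))
E
```

```text
pics
{'t': np.float64(0.0), 'qpos': array([ 1.014,  0.088,  1.372, -0.   ,  1.684, -0.103]), 'joint_velocities': array([-0.001, -0.   ,  0.001,  0.001,  0.001, -0.   ]), 'effort': array([-1.0000e-03, -3.4018e+01, -3.0243e+01,  7.2000e-02,  3.3000e-02,
       -0.0000e+00]), 'ee_pos': array([0.241, 0.494, 0.204]), 'eef_rot': array([ 2.663,  1.664, -0.003]), 'contact_force': array([ 0.008, -1.295, -0.516]), 'ft_torque': array([ 0.046,  0.012, -0.015]), 'finger_gap': np.float64(1.001)}
scene [[0.455, 0.545, -0.705, 1.445], [0.891, -0.281, 0.358, -0.502], [-0.003, -0.79, -0.613, 0.933], [0.0, 0.0, 0.0, 1.0]] 480.9524913435965
knob 0.84 [326.9 197.6 350.2 228. ] 339.7 207.6
corner 0.65 [321.1 214.5 388.5 278.4] 354.3 237.5
corner 0.54 [466.5 208.4 495.1 242.4] 482.3 224.0
grinder 0.65 [261.3 196.  480.9 388.6] 374.6 291.4
grinder 0.57 [328.8 196.3 344.5 230.6] 339.8 206.5
pivot 0.66 [259.4 192.7 480.7 389.2] 374.6 291.4
oil 0.97 [308.5 281.8 324.8 316.9] 315.8 300.4
oil 0.52 [328.3 194.7 350.1 232. ] 340.3 208.2
top [[-0.016, -0.978, 0.207, 0.2], [-1.0, 0.016, -0.003, -0.057], [0.0, -0.207, -0.978, 1.722], [0.0, 0.0, 0.0, 1.0]] 506.9098212921615
knob 0.41 [291.7 222.  304.3 235.9] 296.1 227.9
corner 0.61 [269.2 198.  315.  239.5] 289.3 216.8
grinder 0.89 [228.2 139.  359.7 296.7] 288.5 211.4
pivot 0.69 [229.7 140.2 358.1 296. ] 288.6 211.3
oil 0.54 [332.6 188.9 349.7 206.4] 339.2 198.1
```

View pics/scene0.png

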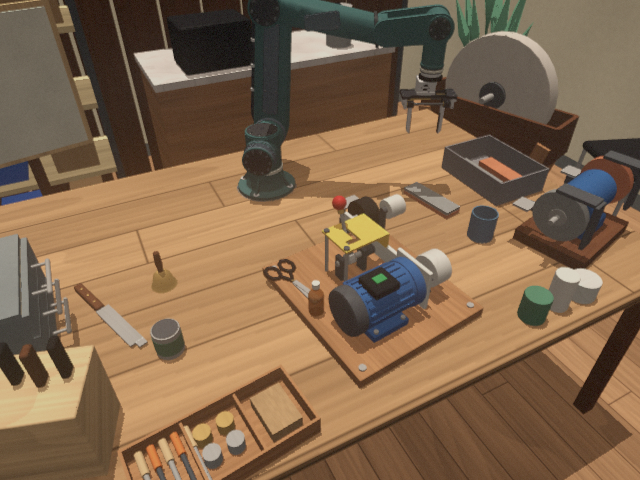

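View pics/top0.png

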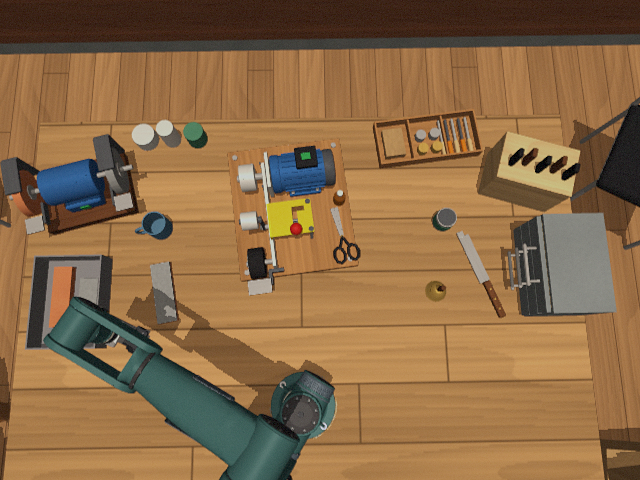

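The scene view shows the red knob at (339,203) in front of the yellow gate. In the top view the knob is at (296,228), the motor is towards world +x and the notch runs to image right (world -y). Next I'll zoom in and fit the pose.

Run:
```python
from h import *
from scipy.optimize import least_squares
C={}
red={}
for n in("scene","top"):
    c=cams.camera(n);C[n]=c
    f=c["frame"].astype(int);m=((f[...,0]>130)&(f[...,1]<60)&(f[...,2]<60)).astype(np.uint8)
    k,l,st,ce=cv2.connectedComponentsWithStats(m)
    for i in range(1,k):
        if st[i,4]>30: print(n,st[i],ce[i].round(1))
    u0,v0=(339,204) if n=="scene" else (296,229)
    i=1+np.argmin(np.hypot(ce[1:,0]-u0,ce[1:,1]-v0)); red[n]=(st[i,0]+st[i,2]/2-.5,st[i,1]+st[i,3]/2-.5)
o1,d1=ray(C["scene"],*red["scene"]);o2,d2=ray(C["top"],*red["top"])
A=np.c_[d1,-d2];t=np.linalg.lstsq(A,o2-o1,rcond=None)[0];p,q=o1+t[0]*d1,o2+t[1]*d2
print("knob",p,q)
c=C["top"]
# board corners from mask min-area rect is spoiled; use top wood corners fit by hand
im=cv2.resize(c["frame"][130:300,210:380],None,fx=3.5,fy=3.5,interpolation=cv2.INTER_CUBIC)
cv2.imwrite("pics/topz.png",im[...,::-1])
```

```text
top [290 223  12  11 103] [295.5 228. ]
knob [0.53434696 0.00811275 0.23558074] [0.53477326 0.00906367 0.23571916]
```

View pics/topz.png

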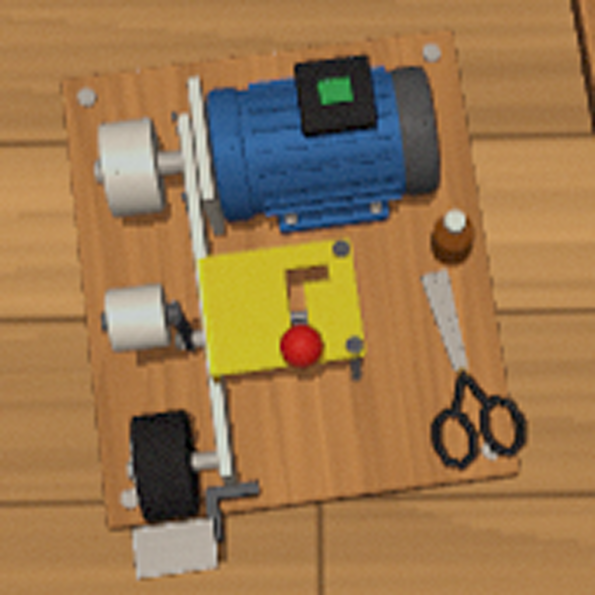

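The zoomed view shows the board corners at about (63,82), (452,33), (520,472), (108,527), and the notch opening to the right. The lever stem passes forward to the knob.

Run:
```python
from h import *
from scipy.optimize import least_squares
c=cams.camera("top")
px=np.array([(63,82),(452,33),(520,472),(108,527)])/3.5+[210-.36,130-.36]
G=np.array([(230,180,30),(230,-220,30),(-230,-220,30),(-230,180,30)])/1e3
kG=np.array([-.122,-.03,.236]);kW=np.array([.5345,.0086])
def W(p,g):
    g=np.atleast_2d(g);a=p[2];R=np.array([[np.cos(a),-np.sin(a)],[np.sin(a),np.cos(a)]])
    return np.c_[g[:,:2]@R.T+p[:2],g[:,2]]
def res(p): return np.r_[(proj(c,W(p,G))-px).ravel(),(W(p,kG)[0,:2]-kW)/.002]
s=least_squares(res,[.65,.04,.1]);p=s.x;print(p,s.fun.round(1))
for n,g in dict(start=kG,rear=(-.018,-.03,.236),park=(-.026,-.077,.231),motor=(.1,-.03,.19)).items():print(n,W(p,g).round(4))
t=status.observe();from scipy.spatial.transform import Rotation as R
print(R.from_rotvec(t["eef_rot"]).as_matrix().round(3))
# slot check: slot corner px
print(proj(c,W(p,[(-.07+.034,-.03,.168),(-.07+.034,-.062,.168)]))*1)
print(((proj(c,W(p,[(-.04,-.03,.168),(-.04,-.062,.168)]))-[210,130])*3.5).round(0))
```

```text
[0.65195625 0.05247934 0.11768685] [-0.6 -0.8  0.4 -1.   0.3  0.7 -0.2  0.8 -0.1 -0.1]
start [[0.5343 0.0084 0.236 ]]
rear [[0.6376 0.0206 0.236 ]]
park [[ 0.6352 -0.027   0.231 ]]
motor [[0.7548 0.0344 0.19  ]]
[[ 0.438  0.899  0.   ]
 [ 0.899 -0.438  0.   ]
 [ 0.     0.    -1.   ]]
[[293.34611465 206.57596849]
 [303.36116823 205.27363691]]
[[292. 272.]
 [327. 268.]]
```

Emit:
carry_out([
  {"grip": -1,"z": -5},
  {"grip": -1,"z": -5},
  {"grip": -1,"x": -3.2,"y": 4.4},
  {"grip": -1,"x": -3.2,"y": 4.4},
  {"grip": -1,"x": -3.2,"y": 4.4},
  {"grip": -1,"x": -3.2,"y": 4.4},
  {"grip": -1,"x": -3.2,"y": 4.4},
  {"grip": -1,"x": -3.2,"y": 4.4},
  {"grip": -1,"x": -3.2,"y": 4.4},
  {"grip": -1,"x": -3.2,"y": 4.4},
])

```text
validation failed for argument at $.se...
```

Emit:
carry_out([
  {"grip": -1,"x": 0,"y": 0,"z": -5,"twist": 0},
  {"grip": -1,"x": 0,"y": 0,"z": -5,"twist": 0},
  {"grip": -1,"x": -3.2,"y": 4.4,"z": 0,"twist": 0},
  {"grip": -1,"x": -3.2,"y": 4.4,"z": 0,"twist": 0},
  {"grip": -1,"x": -3.2,"y": 4.4,"z": 0,"twist": 0},
  {"grip": -1,"x": -3.2,"y": 4.4,"z": 0,"twist": 0},
  {"grip": -1,"x": -3.2,"y": 4.4,"z": 0,"twist": 0},
  {"grip": -1,"x": -3.2,"y": 4.4,"z": 0,"twist": 0},
])

```text
t: 1.75
ee_pos: [0.3975, 0.2006, 0.308]
eef_rot: [2.654, 1.675, 0.001]
contact_force: [1.3, 0.6, 0.3]
finger_gap: 0.185
```

Emit:
carry_out([
  {"grip": -1,"x": -2.8,"y": 3.9,"z": 0,"twist": 0},
  {"grip": -1,"x": -2.8,"y": 3.9,"z": 0,"twist": 0},
  {"grip": -1,"x": -2.8,"y": 3.9,"z": 0,"twist": 0},
  {"grip": -1,"x": -2.8,"y": 3.9,"z": 0,"twist": 0},
  {"grip": -1,"x": 0,"y": 0,"z": 0,"twist": 0},
  {"grip": -1,"x": 0,"y": 0,"z": 4,"twist": 0},
  {"grip": -1,"x": 0,"y": 0,"z": 4,"twist": 0},
  {"grip": -1,"x": 0,"y": 0,"z": 0,"twist": 0},
])

```text
t: 2.75
ee_pos: [0.4932, 0.025, 0.2285]
eef_rot: [2.658, 1.668, 0.008]
contact_force: [-0.0, 0.0, 0.2]
finger_gap: 0.007
```

Run:
```python
from h import *
s=status.observe();print(s["t"],s["ee_pos"],s["contact_force"],s["finger_gap"])
c=cams.camera("scene");d=cams.camera("top")
a=cv2.resize(c["frame"][150:290,270:410],(400,400),interpolation=cv2.INTER_CUBIC)
b=cv2.resize(d["frame"][180:280,250:350],(400,400),interpolation=cv2.INTER_CUBIC)
cv2.imwrite("pics/s1.png",np.hstack([a,b])[...,::-1])
```

```text
2.75 [0.49318931 0.02498447 0.22851871] [-0.02909596  0.04742574  0.18283526] 0.00675055035807762
```

View pics/s1.png

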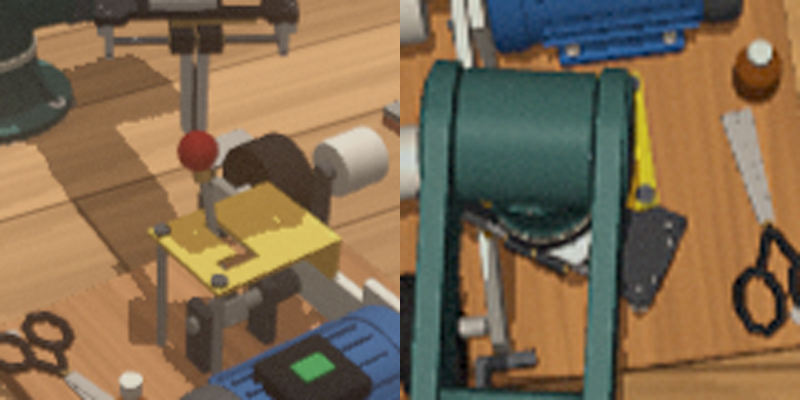

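Emit:
carry_out([
  {"grip": -1,"x": 0,"y": 0.8,"z": 0.4,"twist": 0},
  {"grip": -1,"x": 0,"y": 0.8,"z": 0,"twist": 0},
  {"grip": -1,"x": 0.5,"y": 0.8,"z": 0,"twist": 0},
  {"grip": -1,"x": 0.5,"y": 0.8,"z": 0,"twist": 0},
  {"grip": -1,"x": 0.5,"y": 0.8,"z": 0,"twist": 0},
])

```text
t: 3.48
ee_pos: [0.5334, 0.0204, 0.2395]
eef_rot: [2.657, 1.667, 0.004]
contact_force: [-8.7, 0.2, 7.3]
finger_gap: 0.007
```

```bash
cat > look.py <<'E'
from h import *
import sys
s=status.observe();print(s["t"],s["ee_pos"].round(4),s["contact_force"].round(1))
c=cams.camera("scene")
f=c["frame"].astype(int);m=((f[...,0]>90)&(f[...,1]<50)&(f[...,2]<50)).astype(np.uint8);m[:,:300]=0;m[:,420:]=0;m[300:]=0
k,l,st,ce=cv2.connectedComponentsWithStats(m);i=1+np.argmax(st[1:,4]);print(st[i],ce[i].round(1))
p=[0.65195625,0.05247934,0.11768685]
u,v=st[i,0]+st[i,2]/2-.5,st[i,1]+st[i,3]/2-.5
o,d=ray(c,u,v);g=o+d*(.238-o[2])/d[2];a=p[2]
q=np.array([[np.cos(a),np.sin(a)],[-np.sin(a),np.cos(a)]])@(g[:2]-p[:2]);print("knob in grinder",q.round(4))
if len(sys.argv)>1:cv2.imwrite(sys.argv[1],cv2.resize(c["frame"][150:290,270:410],(560,560),interpolation=cv2.INTER_CUBIC)[...,::-1])
E
python3 look.py
```

```text
3.475 [0.5334 0.0204 0.2395] [-8.7  0.2  7.3]
[336 202  14  11  79] [342.  207.5]
knob in grinder [-0.0965 -0.0358]
```

Emit:
carry_out([
  {"grip": -1,"x": 0,"y": 0,"z": 1,"twist": 0},
  {"grip": -1,"x": 0,"y": 0.1,"z": 1,"twist": 0},
])

```text
t: 3.78
ee_pos: [0.5353, 0.022, 0.2249]
eef_rot: [2.658, 1.671, 0.012]
contact_force: [-7.9, 2.5, 6.4]
finger_gap: 0.007
```

```bash
python3 look.py pics/s2.png
```

```text
3.775 [0.5353 0.022  0.2249] [-7.9  2.5  6.4]
[336 201  14  12  77] [342.1 207.5]
knob in grinder [-0.0983 -0.0345]
```

View pics/s2.png

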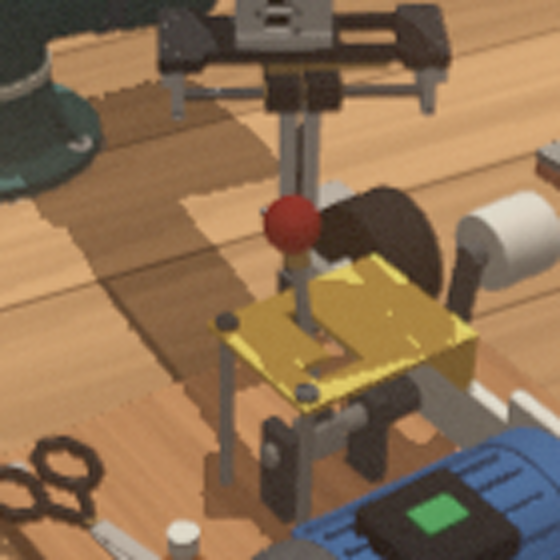

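The knob is pressed by the fingertip and the stem is partway along the slot. Now I'll push on rearwards.

Emit:
carry_out([
  {"grip": -1,"x": 0.55,"y": 0.85,"z": 0.2,"twist": 0},
  {"grip": -1,"x": 0.55,"y": 0.85,"z": 0.2,"twist": 0},
  {"grip": -1,"x": 0.55,"y": 0.85,"z": 0.1,"twist": 0},
])

```text
t: 4.2
ee_pos: [0.5592, 0.0276, 0.2261]
eef_rot: [-2.652, -1.668, 0.004]
contact_force: [-8.2, 1.2, 3.9]
finger_gap: 0.007
```

```bash
python3 look.py
```

```text
4.2 [0.5592 0.0276 0.2261] [-8.2  1.2  3.9]
[341 207  15   9  60] [347.7 211.8]
knob in grinder [-0.0741 -0.0348]
```

Emit:
carry_out([
  {"grip": -1,"x": 0.55,"y": 0.9,"z": 0.1,"twist": 0},
  {"grip": -1,"x": 0.55,"y": 0.9,"z": 0,"twist": 0},
  {"grip": -1,"x": 0.55,"y": 0.9,"z": 0,"twist": 0},
  {"grip": -1,"x": 0.55,"y": 0.9,"z": 0,"twist": 0},
])

```text
t: 4.75
ee_pos: [0.5943, 0.0332, 0.227]
eef_rot: [-2.639, -1.66, 0.033]
contact_force: [-8.2, -0.0, -0.3]
finger_gap: 0.006
```

```bash
python3 look.py
```

```text
4.75 [0.5943 0.0332 0.227 ] [-8.2 -0.  -0.3]
[350 214  13  10  55] [355.5 219.2]
knob in grinder [-0.0368 -0.0376]
```

Emit:
carry_out([
  {"grip": -1,"x": 0.5,"y": 0.9,"z": 0,"twist": 0},
  {"grip": -1,"x": 0.5,"y": 0.9,"z": 0,"twist": 0},
])

```text
t: 5.05
ee_pos: [0.6117, 0.0342, 0.2247]
eef_rot: [-2.633, -1.655, 0.052]
contact_force: [-7.8, -0.7, -2.8]
finger_gap: 0.001
```

```bash
python3 look.py pics/s3.png
```

```text
5.05 [0.6117 0.0342 0.2247] [-7.8 -0.7 -2.8]
[353 221  14   7  36] [358.9 224.7]
knob in grinder [-0.0137 -0.0443]
```

View pics/s3.png

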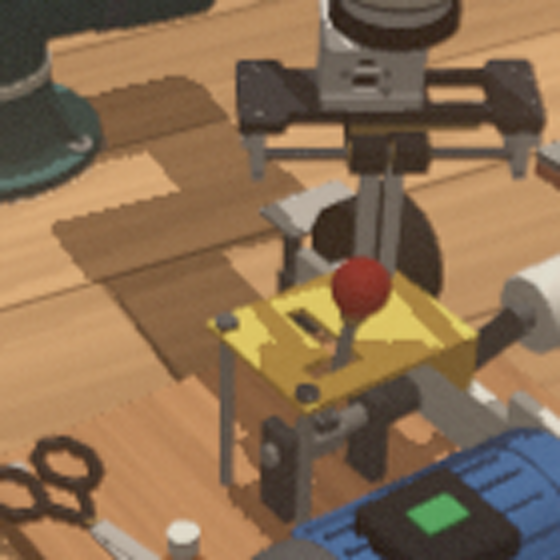

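The stem is at the corner: the knob is at about (360,222) and the notch lies open to its left. Now sideways, with a light rearward press.

Emit:
carry_out([
  {"grip": -1,"x": 0.0,"y": 0.6,"z": -0.1,"twist": 0},
  {"grip": -1,"x": -0.7,"y": 0.7,"z": -0.1,"twist": 0},
  {"grip": -1,"x": -0.7,"y": 0.7,"z": -0.1,"twist": 0},
])

```text
t: 5.48
ee_pos: [0.6181, 0.0121, 0.2235]
eef_rot: [-2.622, -1.647, 0.084]
contact_force: [-6.7, 0.6, -1.8]
finger_gap: 0.004
```

```bash
sed -i 's/>90)&(f\[...,1\]<50)&(f\[...,2\]<50)/>60)\&(f[...,1]<0.4*f[...,0])\&(f[...,2]<0.4*f[...,0])/' look.py; python3 look.py pics/s4.png
```

```text
5.475 [0.6181 0.0121 0.2235] [-6.7  0.6 -1.8]
[345 220  13  11  76] [350.9 223.9]
knob in grinder [-0.022  -0.0639]
```

View pics/s4.png

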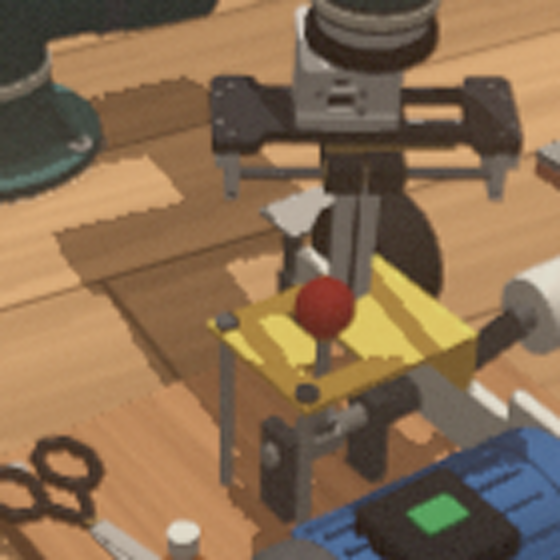

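The knob, at about (351,227), is moving along the notch, with some 15 mm to go.

Emit:
carry_out([
  {"grip": -1,"x": -0.8,"y": 0.7,"z": -0.1,"twist": 0},
  {"grip": -1,"x": -0.8,"y": 0.6,"z": -0.1,"twist": 0},
])

```text
t: 5.78
ee_pos: [0.6219, 0.0003, 0.2233]
eef_rot: [-2.598, -1.647, 0.076]
contact_force: [-6.8, 24.3, -2.9]
finger_gap: 0.002
```

```bash
python3 look.py pics/s5.png
```

```text
5.775 [6.219e-01 3.000e-04 2.233e-01] [-6.8 24.3 -2.9]
[339 222  12   9  63] [345.  225.9]
knob in grinder [-0.0275 -0.0794]
```

View pics/s5.png

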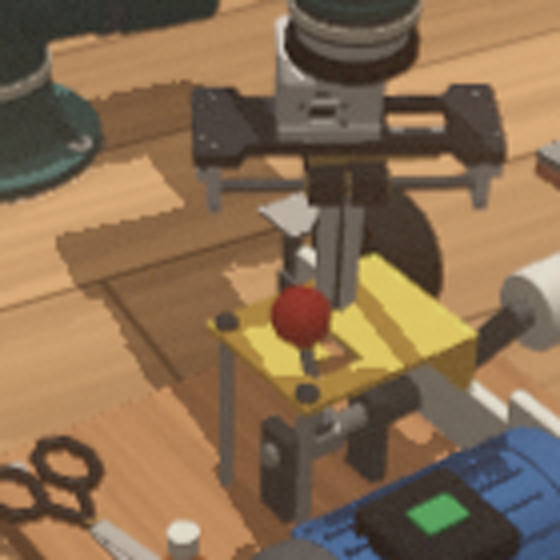

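The stem is at the notch's blind end (knob at about (345,229), side force 24 N). Backing off straight along the face normal, then up.

Emit:
carry_out([
  {"grip": -1,"x": 0,"y": -0.4,"z": 0,"twist": 0},
  {"grip": -1,"x": 0,"y": -0.8,"z": 0,"twist": 0},
  {"grip": -1,"x": 0,"y": -1.5,"z": 0,"twist": 0},
  {"grip": -1,"x": 0,"y": -2,"z": 0,"twist": 0},
  {"grip": -1,"x": 0,"y": -2,"z": 0,"twist": 0},
  {"grip": -1,"x": 0,"y": 0,"z": -5,"twist": 0},
  {"grip": -1,"x": 0,"y": 0,"z": -4,"twist": 0},
  {"grip": -1,"x": 0,"y": -4,"z": 0,"twist": 0},
  {"grip": -1,"x": 0,"y": -4,"z": 0,"twist": 0},
  {"grip": -1,"x": 0,"y": 0,"z": 0,"twist": 0},
])

```text
t: 7.08
ee_pos: [0.4888, 0.0613, 0.3285]
eef_rot: [-2.603, -1.645, 0.072]
contact_force: [0.4, -0.9, -1.2]
finger_gap: 0.004
```

```bash
python3 look.py pics/s6.png; python3 look.py
```

```text
7.075 [0.4888 0.0613 0.3285] [ 0.4 -0.9 -1.2]
[339 221  13  12 113] [344.9 226.2]
knob in grinder [-0.0252 -0.0796]
7.125 [0.4897 0.0608 0.3278] [ 0.4 -0.   0.2]
[339 221  13  11 110] [345.  226.1]
knob in grinder [-0.0268 -0.0784]
```

View pics/s6.png

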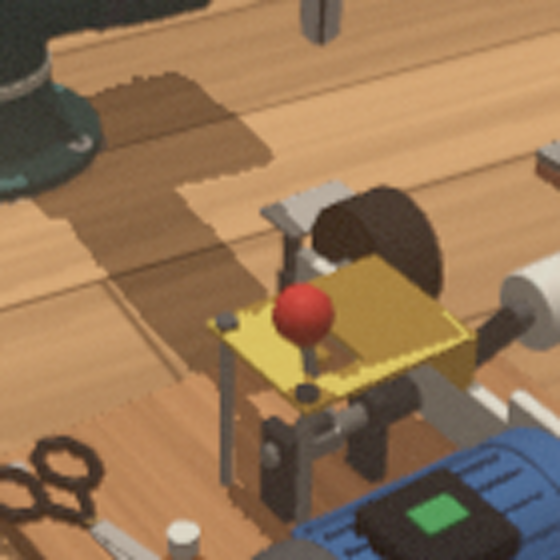

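Released: the knob stays at about (345.5,229), at the notch end. I'll compare this with the projected parked position before handing in.

Run:
```python
from h import *
c=cams.camera("scene");p=[0.65195625,0.05247934,0.11768685];a=p[2]
R=np.array([[np.cos(a),-np.sin(a)],[np.sin(a),np.cos(a)]])
g=np.array([(-.122,-.03,.236),(-.026,-.077,.231),(-.034,-.077,.231),(-.026,-.067,.232)])
print(proj(c,np.c_[g[:,:2]@R.T+p[:2],g[:,2]]).round(1))
r=cams.trace("knob",c)[0];v,u=np.nonzero(r["region"]);print(r["score"],r["bbox"])
f=c["frame"][210:245,330:362].astype(int);m=(f[...,0]>50)&(f[...,1]<.6*f[...,0])&(f[...,2]<.45*f[...,0])&(f[...,0]-f[...,1]>50)
v,u=np.nonzero(m);print(u.min()+330,u.max()+330,v.min()+210,v.max()+210)
print(status.observe()["contact_force"])
```

```text
[[338.6 202.3]
 [345.6 228.3]
 [343.7 226.7]
 [348.9 226.6]]
0.7 [335.6, 221.2, 357.6, 257.6]
338 352 221 235
[ 0.75816597 -0.59238712  0.00751131]
```

Measured knob centre is (345, 228) and the parked prediction is (345.6, 228.3), so they agree within a pixel. Handing in.

```bash
python3 -c "
from h import *
print(arm.sign_off())"
```

```text
the job is handed in; nothing more can be done
None
```

The tension lever is parked at the end of the side notch and stays there by itself. I pushed the knob with the shut fingertips rearwards along the slot, round the corner and sideways to the notch's end, then backed off and lifted clear. The job was handed in at about 7 s on the robot's clock.

- **Parked position:** the knob's centre shows at pixel (345, 228). The parked position projects to (345.6, 228.3), so they agree within a pixel. It kept its place between the pictures after release.
- **Forces:** the highest wrist force I read was about 25 N, when the stem met the notch's end. I read it only at the end of each move, so a brief higher peak could have gone unseen. After release the reading was about 1 N or less.
- **Disagreements:**
  - My first colour-threshold estimate of the knob's height in the picture was 2 to 3 pixels off because of shading; a better mask corrected it.
  - The network's box for the knob was taller than the ball, reaching down over the stem.
  - Early in the push, friction lifted the fingertip by about 15 mm; I brought it back down before going on.
- **Other things:** I did not check each one against its starting place. The fingers came near none of them, and the scissors and bottle beside the grinder look undisturbed in the last picture.

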